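# Hang the loaded parts caddy on the rail and slide it to the green clip

### The job

Hook the small blue caddy, with the brass lock cylinder in its tray, onto the round steel rail through the gap at the rail's right-hand end, where the yellow bar above the rail stops short. Then slide it along the rail, under the yellow bar, until it is centred on the green clip, and let go so that it hangs there still and upright. Keep the brass cylinder in the tray and leave the other things on the bench where they are.

Things in the scene. Friction and masses are not known exactly. Their poses are not given: they have to be found in the camera images.
- caddy: Blue caddy standing on the bench, 209 mm high, 0.6 kg loaded. Origin: centre of the tray's underside, z up. Tray 48 (x) x 80 (y) x 28 mm, walls and floor 3, steel strip behind to x 27. A flat strap 44 wide (y) rises at its front, x -28 to -24, carries the hook at z 98 to 135, goes on up and bends back at z 162 to 167 to carry the grip block. Between tray and hook lip (z 28 to 98) it is open to +x
- caddy_grip (a point): point in the caddy's black grip block, at x 0, y 0, z 191 mm of the caddy: TCP place for a grasp from straight above. Block 14 (x) x 30 (y) x 42 mm, z 167 to 209; close along either; the centre of mass is nearly below it
- caddy_saddle (a point): apex (underside) of the steel hook's upside-down V saddle, at x 0, y 0, z 130 mm of the caddy, 44 mm long in y, slopes 25 deg. Front guide ends at x -13, z 110. Hung, it lies 6.6 mm above the rail's axis, and the caddy's underside 37 mm above the bench
- caddy_lip (a point): lower tip of the hook's back lip, at x 20, z 98 mm of the caddy; the lip's inner face is at x 13.5. To hook on: hold the caddy 30 to 45 mm above its hung height with its strap on the robot's side of the rail, move it in +x of the stand until the lip has passed over the rail and the saddle is above it, then lower
- cylinder: brass lock cylinder, 33x62x17 mm, lying loose in the caddy's tray, long side along the caddy's y; origin under its centre
- rail_stand: fixed grey stand. Origin: centre of its underside; y along the rail, z up, robot's side -x. Base 76 (x) x 400 (y) x 12 mm. Posts 20 (x) x 12 (y) mm at y -180 (170 high) and +180 (182 high), joined by a round steel rail, diameter 12, axis at x 0, z 160. Yellow keeper bar above the rail, 22 wide (x), z 178 to 182, y -60 to +186: no hooking on or off under it
- rail_gap (a point): point on the rail's axis in the gap, at x 0, y -115, z 160 mm of the stand: where to hook the caddy's middle on. The gap, with nothing above the rail, runs from the post at y -174 to the end of the keeper bar at y -60
- mark_clip: green clip, 26 (x) x 12 (y) x 4 mm, fixed on top of the yellow keeper bar; origin under its centre, z 182 mm of the stand, axes as the stand's; its place along the bar varies (stand's y 0 to 120). The caddy's middle shall hang at the clip's y
- padlock: grey padlock lying flat, 78x48x19 mm; origin under its centre; not to be disturbed
- screwdriver: red-handled screwdriver lying flat, 29x193x30 mm; origin under its centre, shank along y; not to be disturbed
- oil_bottle: small cream oil bottle standing, 45 across, 133 high mm; origin under its centre; not to be disturbed
- screw_jar: clear jar with red lid, 65 across, 99 high mm; origin under its centre; not to be disturbed
- parts_tin: low round red tin, 66 across, 36 high mm; origin under its centre; not to be disturbed
- tape_measure: yellow tape measure standing, 33x70x60 mm; origin under its centre; not to be disturbed
- steel_cylinder: silver lock cylinder lying flat, 33x62x17 mm; origin under its centre; not to be disturbed

How it is judged (in metres and radians):
On the way:
1. the caddy's hook sits on the rail in the gap, its brass cylinder still in the tray (x of caddy_saddle in the frame of rail_stand between -0.012 and 0.012 m and z of caddy_saddle in the frame of rail_stand between 0.158 and 0.172 m and angle between the y axis of caddy and the y axis of rail_stand, either way round below 0.3 rad and angle between caddy's own z axis and vertical below 0.2 rad and x of cylinder in the frame of caddy between -0.025 and 0.025 m and y of cylinder in the frame of caddy between -0.025 and 0.025 m and z of cylinder in the frame of caddy below 0.02 m and y of caddy_saddle in the frame of rail_stand between -0.16 and -0.055 m), for 0.1 s.
At the end, for the whole second after the job is handed in: The caddy hangs by its hook on the rail (saddle 158 to 172 mm above the stand's foot, within 12 mm across), middle within 10 mm of the green clip along the rail, upright within 0.2 rad, square to the rail within 0.3 rad, at rest, brass cylinder in its tray (within 25 mm of its middle) (x of caddy_saddle in the frame of rail_stand between -0.012 and 0.012 m and z of caddy_saddle in the frame of rail_stand between 0.158 and 0.172 m and angle between the y axis of caddy and the y axis of rail_stand, either way round below 0.3 rad and angle between caddy's own z axis and vertical below 0.2 rad and x of cylinder in the frame of caddy between -0.025 and 0.025 m and y of cylinder in the frame of caddy between -0.025 and 0.025 m and z of cylinder in the frame of caddy below 0.02 m and y of caddy_saddle in the frame of mark_clip between -0.01 and 0.01 m and linear speed of caddy below 0.03 m/s and angular speed of caddy below 0.3 rad/s); the robot touches nothing.
It fails at once if the brass cylinder falls out of the caddy (distance between cylinder and caddy above 0.06 m).
It fails at once if another thing on the bench is moved by more than 30 mm (distance of any of padlock, screwdriver, oil_bottle, screw_jar, parts_tin, tape_measure, steel_cylinder from where it was at the start of the episode above 0.03 m).
It also fails if it takes over 58 s, if anything falls off the work surface, if the arm or the gripper's body presses on something with over 40 N, if the wrist force passes 120 N, or if a joint passes its speed limit or range.

### The arm

A 7-joint arm with a two-finger parallel gripper is mounted at the origin on a cart in front of the work surface, level with it; the furniture and walls round the work are solid. World frame = base frame: x ahead of the robot, y to its left, z up, the work surface at z = 0. Lengths are in mm, angles in degrees, forces in N, time in s.
With the tool pointing down it reaches from about 350 to 900 mm from the base axis. Payload 8.1 kg.
Tool frame: the origin (TCP) lies between the finger pads, 19 mm behind the fingertips; this is the grasp point; z points along the fingers, x is the direction in which the jaws open and shut, and the axes are right-handed (so a half turn about z gives the same grasp; the last joint's range is limited). The gripper opens to 92 mm and grips with 3 to 60 N. Pads are 19 mm wide; open, the fingers measure 130 mm over their backs; the gripper's body (75 mm by 190 mm) begins 47 mm behind the grasp point.
Start: joints at [62.303, 24.895, 1.432, 90.138, -0.665, 64.973, -4.303], TCP at [232.267, -580.252, 245.542] pointing down, gripper open.
Joint ranges: [-149.89, 149.89], [-25.12, 119.58], [-72.63, 75.52], [4.76, 147.25], [-75.54, 255.54], [6.69, 114.76], [-157.13, 157.13]. Speed limits (degrees/s): [127.2, 127.2, 172.46, 172.46, 180, 180, 180].

### API

Orientations are given as [roll, pitch, yaw] about the fixed x, y, z axes, in that order (R = Rz(yaw) Ry(pitch) Rx(roll)).
In Python, from station import ctrl, cams, finish_job gives the robot as it stands.
- The arm moves only by the tool apply_moves, never from a script. Its argument "commands" is a list of rows, each an object with "xyz": the shift along the tool's x, y, z in mm, a list of three; "spin": the turn about the tool's z in rad. In form: [{"xyz": [x, y, z], "spin": spin}, ...]. A call has 1 to 12 rows; each row shifts and turns the commanded pose from where the row before left it, along the tool's axes as they then stand; what a row does not reach is not made up. A row lasts 1/12 s, in which the tool goes at most 41.7 mm and 7.16 degrees, less where a joint would pass 70% of its speed; a pose out of reach is approached as far as the arm can. A call with a gripper value outside its range is refused whole. "grip" is the gripper command: -1 is shut, 1 is fully open, values between are in proportion, set as the call begins (left out, the last holds). The fingers move at their own pace and stop on an object; the grip force is fixed at half the most. Time passes only in rows, so rows that do not move let the fingers close. It gives the time, the measured TCP pose, the force and the opening at its end, in the units of the state.
- ctrl.state(): the state, without advancing time (a new reading comes with each control period).
- cams.read_camera(name): name is "scene" or "side" or "wrist"; returns the picture (480x640x3 uint8, red, green, blue); there is no depth.
- cams.camera_params(name): a dict with "fx", "fy", "cx", "cy" (pixels), "R" (3x3) and "t" (3): a world point X has camera coordinates R X + t; the wrist camera has in their place "T_tool_cam" (4x4, takes a point from camera to tool coordinates, whose origin is the TCP and whose axes are the tool frame's). Camera axes: x right, y down, z forward; pixel columns grow to the right and rows downward; lengths in mm; the calibration is good to about 2 mm. A picture is of the moment at which its call begins: read the wrist's pose just before it. camera_params takes no time and is no camera call.
- finish_job(): hands the job in, once; it reports no verdict.
The state is a dict: "time": time; "q": joint angles; "joint_velocities": joint speeds; "tau": joint torques, N m; "tool_pos": TCP position; "orientation": TCP orientation; "ft_force": force on the tool from outside, world axes, zero at the start; "wrist_torque": the same for the moment, N m; "finger_gap": opening from 0.0 (shut) to 1.0 (fully open).
Only numpy, scipy, OpenCV 4.12 (cv2) and the standard library are available. Lean on these libraries where they do the work, as an engineer would, in place of code of your own. Each camera call takes 0.05 s, during which the arm holds its last target.

## Working session

There is one attempt and no reset: what is moved stays moved. The work goes in short steps, Python scripts to look and compute and a tool call to move; the robot and the scene stay as the last step left them, time stands still between calls to the robot, and variables do not carry over. Pictures are saved under pics/ and viewed, and the job is handed in when it is done.

Besides the shell and the picture viewer there is one more tool, called after "Emit:" by a JSON object that holds its "method" and its "body", one argument or row to a line. apply_moves: Moves the arm, as the interface text tells. Its arguments: {"type":"object","properties":{"commands":{"type":"array","items":{"type":"object","properties":{"xyz":{"type":"array","items":{"type":"number"}},"spin":{"type":"number"}}}},"grip":{"type":"number"}},"required":["commands"]}

```bash
mkdir -p pics; ls; python3 - <<'E'
from station import ctrl,cams
import cv2,numpy as np
s=ctrl.state();print({k:np.round(v,3) for k,v in s.items()})
for n in ["scene","side","wrist"]:
    im=cams.read_camera(n);cv2.imwrite(f"pics/{n}0.png",im[:,:,::-1])
    p=cams.camera_params(n);print(n,{k:np.round(v,3).tolist() for k,v in p.items()})
    if 'R' in p: print('centre',-np.array(p['R']).T@np.array(p['t']))
E
```

```text
pics
{'time': np.float64(0.0), 'q': array([62.304, 24.936,  1.432, 90.19 , -0.664, 64.974, -4.304]), 'joint_velocities': array([-0.07 ,  0.051,  0.009, -0.066,  0.031, -0.137, -0.018]), 'tau': array([-2.0000e-03, -6.6785e+01,  9.8500e-01, -3.1446e+01, -6.0000e-02,
        4.3000e-02,  0.0000e+00]), 'tool_pos': array([ 232.031, -579.8  ,  244.746]), 'orientation': array([ 1.79991e+02,  9.10000e-02, -6.81880e+01]), 'ft_force': array([0.393, 0.218, 0.462]), 'wrist_torque': array([ 0.019, -0.009,  0.017]), 'finger_gap': np.float64(0.999)}
scene {'fx': 475.213, 'fy': 475.213, 'cx': 311.032, 'cy': 232.96, 'R': [[-0.341, -0.94, 0.015], [-0.513, 0.173, -0.841], [0.788, -0.294, -0.542]], 't': [215.737, 384.291, 939.137]}
centre [-468.75152286  412.5888288   828.39764799]
side {'fx': 447.303, 'fy': 447.303, 'cx': 320.551, 'cy': 242.012, 'R': [[0.867, -0.498, 0.008], [-0.414, -0.73, -0.544], [0.277, 0.469, -0.839]], 't': [-474.535, 328.652, 1088.546]}
centre [ 246.6105179  -506.42190399 1095.83188069]
wrist {'fx': 337.756, 'fy': 337.756, 'cx': 324.919, 'cy': 229.022, 'T_tool_cam': [[1.0, 0.001, -0.0, -0.937], [-0.001, 0.956, 0.292, -78.811], [0.001, -0.292, 0.956, -139.269], [0.0, 0.0, 0.0, 1.0]]}
```

View pics/scene0.png

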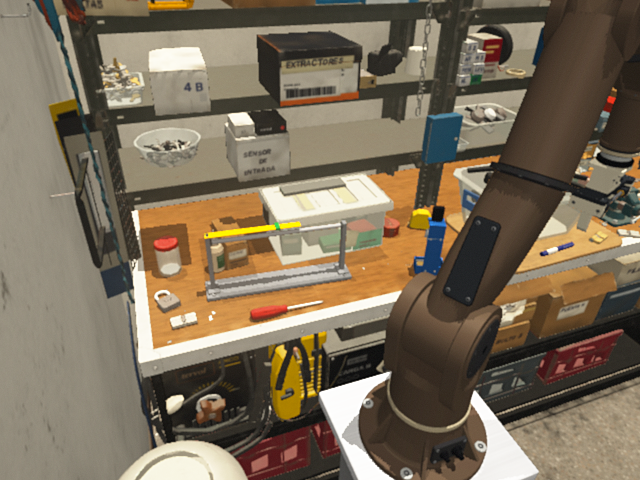

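View pics/side0.png

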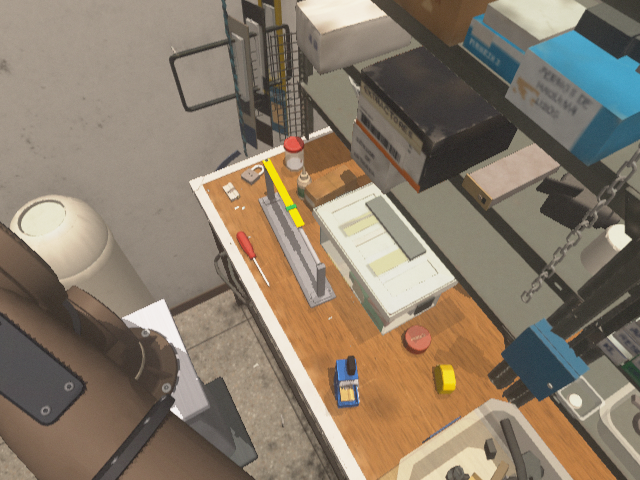

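View pics/wrist0.png

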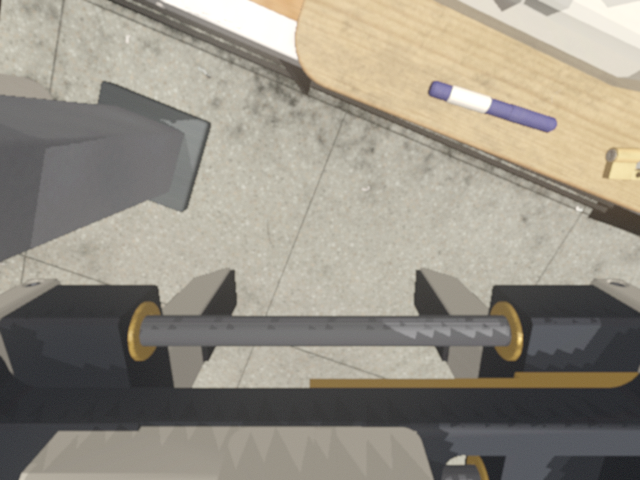

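```bash
cat > h.py <<'E'
import numpy as np,cv2
from station import ctrl,cams
P={n:cams.camera_params(n) for n in("scene","side")}
def ray(n,u,v):
    p=P[n];R=np.array(p['R']);t=np.array(p['t']);d=R.T@np.array([(u-p['cx'])/p['fx'],(v-p['cy'])/p['fy'],1]);return -R.T@t,d/np.linalg.norm(d)
def onz(n,u,v,z):
    c,d=ray(n,u,v);return c+d*(z-c[2])/d[2]
def proj(n,X):
    p=P[n];c=np.array(p['R'])@np.array(X)+np.array(p['t']);return np.array([c[0]/c[2]*p['fx']+p['cx'],c[1]/c[2]*p['fy']+p['cy']])
def tri(a,b):
    (c1,d1),(c2,d2)=ray(*a),ray(*b)
    A=np.c_[d1,-d2];s=np.linalg.lstsq(A,c2-c1,rcond=None)[0]
    p,q=c1+s[0]*d1,c2+s[1]*d2;return (p+q)/2,np.linalg.norm(p-q)
E
python3 - <<'E'
import cv2
a=cv2.imread('pics/scene0.png');b=cv2.imread('pics/side0.png')
z=lambda im,x,y,w,h,s:cv2.resize(im[y:y+h,x:x+w],None,fx=s,fy=s,interpolation=cv2.INTER_CUBIC)
cv2.imwrite('pics/z1.png',z(a,195,200,260,130,3))
cv2.imwrite('pics/z2.png',z(a,395,195,70,90,6))
cv2.imwrite('pics/z3.png',z(b,220,130,130,190,3))
cv2.imwrite('pics/z4.png',z(b,315,340,70,80,7))
E
```

```text
(no output)
```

View pics/z1.png

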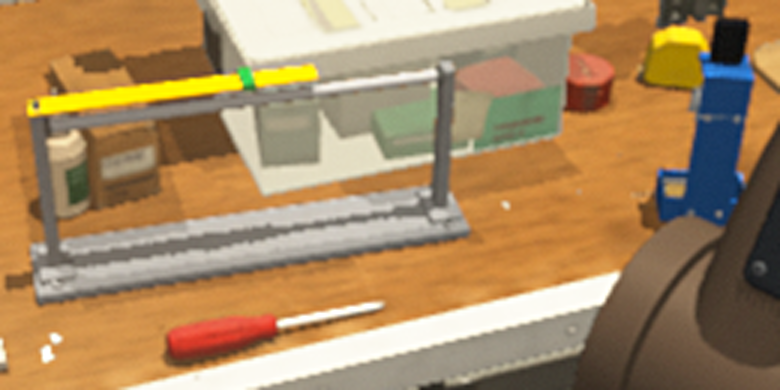

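View pics/z2.png

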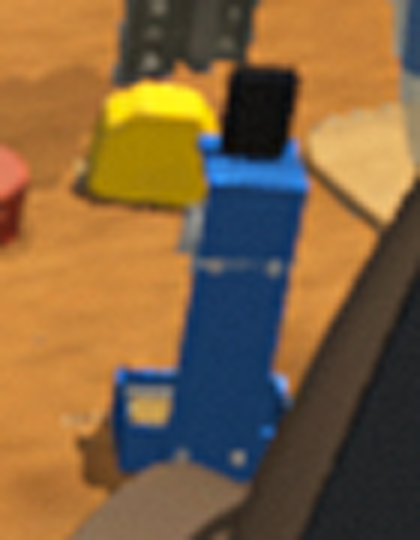

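View pics/z3.png

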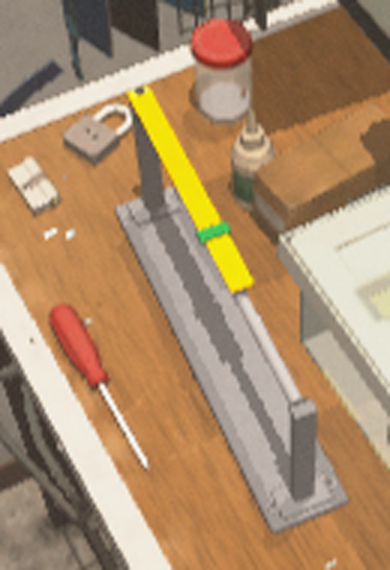

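View pics/z4.png

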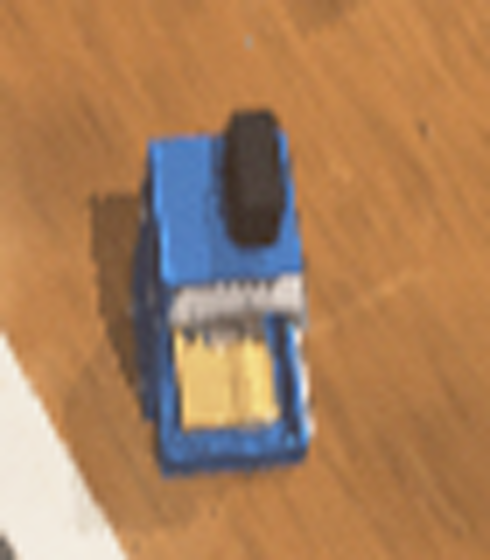

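```bash
python3 - <<'E'
from h import *
for n in("side","scene"):
    im=cv2.imread(f'pics/{n}0.png');hsv=cv2.cvtColor(im,cv2.COLOR_BGR2HSV)
    roi=(250,150,320,240) if n=="side" else (200,215,305,245)
    m0=np.zeros(im.shape[:2],np.uint8);m0[roi[1]:roi[3],roi[0]:roi[2]]=255
    g=cv2.inRange(hsv,(45,120,60),(80,255,255))&m0
    y=(cv2.inRange(hsv,(22,170,150),(34,255,255))&m0)|g
    for nm,m,z in(("green",g,185),("bar",y,182)):
        mm=cv2.moments(m,True);r=cv2.minAreaRect(cv2.findNonZero(m));b=cv2.boxPoints(r)
        print(n,nm,m.astype(bool).sum(),mm['m10']/mm['m00'],mm['m01']/mm['m00'],onz(n,mm['m10']/mm['m00'],mm['m01']/mm['m00'],z).round(1))
        for c in b: print('   ',c.round(1),onz(n,*c,z).round(1))
# caddy plate & grip
f=lambda x,y:(315+(x-3)/7,340+(y-3)/7)
for nm,p,z in(("plateFL",(152,140),167),("plateNL",(160,284),167),("plateNR",(300,276),165),("trayNL",(160,465),28),("trayNR",(306,455),28),("gripFarL",(230,115),209),("gripFarR",(280,115),209),("gripNearL",(232,205),209),("gripNearR",(283,205),209)):
    print(nm,onz("side",*f(*p),z).round(1))
# stand base corners from side
f=lambda x,y:(220+(x-1)/3,130+(y-1)/3)
for nm,p,z in(("baseFarL",(116,206),12),("baseNearL",(276,530),12),("baseNearR",(348,492),12),("postR",(302,403),170),("postL",(140,92),182),("raila",(243,294),166),("railb",(298,392),166)):
    print(nm,onz("side",*f(*p),z).round(1))
f=lambda x,y:(195+(x-1)/3,200+(y-1)/3)
for nm,p,z in(("baseFL",(38,290),12),("baseFR",(468,228),12),("postR",(445,66),170),("barR",(318,70),180),("barL",(30,107),180)):
    print("scene",nm,onz("scene",*f(*p),z).round(1))
E
```

```text
side green 37 291.05405405405406 206.78378378378378 [534.6 132.5 185. ]
    [285.6 206.8] [522.5 139.3 185. ]
    [295.2 203.6] [548.7 136.4 185. ]
    [296.3 206.9] [546.1 125.6 185. ]
    [286.7 210.1] [520.1 128.6 185. ]
side bar 602 283.5797342192691 193.45847176079735 [539. 183. 182.]
    [261.9 161. ] [539.7 314.2 182. ]
    [270.7 156.5] [568.2 317.5 182. ]
    [305.  223.5] [541.4  71.  182. ]
    [296.2 228. ] [515.8  69.8 182. ]
scene green 26 276.7692307692308 225.96153846153845 [525.9 134.7 185. ]
    [273.6 223.2] [541.4 138.6 185. ]
    [276.4 221.8] [545.8 129.8 185. ]
    [279.8 228.6] [511.4 131.  185. ]
    [277. 230.] [507.3 139.6 185. ]
scene bar 507 250.88954635108482 229.55621301775147 [534.9 200.3 182. ]
    [203.3 231.7] [563.  315.3 182. ]
    [299.4 219.9] [540.7  68.7 182. ]
    [300.2 226.4] [509.5  77.2 182. ]
    [204.2 238.2] [532.7 318.2 182. ]
plateFL [ 434.1 -261.1  167. ]
plateNL [ 414.  -299.4  167. ]
plateNR [ 451.5 -317.4  165. ]
trayNL [ 408.6 -319.    28. ]
trayNR [ 451.9 -340.1   28. ]
gripFarL [ 449.1 -277.1  209. ]
gripFarR [ 461.7 -284.3  209. ]
gripNearL [ 435.8 -299.7  209. ]
gripNearR [ 448.4 -306.9  209. ]
baseFarL [517.  332.4  12. ]
baseNearL [482.6 -65.1  12. ]
baseNearR [556.8 -64.7  12. ]
postR [520.1 -43.4 170. ]
postL [551.3 310.6 182. ]
raila [530.8  75.2 166. ]
railb [523.6 -31.  166. ]
scene baseFL [517.5 330.5  12. ]
scene baseFR [476.4 -60.8  12. ]
scene postR [513.7 -44.7 170. ]
scene barR [527.8  69.5 180. ]
scene barL [548.5 314.6 180. ]
```

```bash
python3 - <<'E'
from h import *
for z in (250,300,350,400,450,500):
    print(z,[onz("scene",*p,z).round(0)[:2].tolist() for p in((130,200),(300,179),(415,160))],[onz("side",*p,z).round(0)[:2].tolist() for p in((310,97),(420,185),(505,262))])
print([ (p,onz("scene",*p,0).round(0)[:2].tolist()) for p in((265,222),(275,262),(388,243),(420,225),(152,358))])
a=cv2.imread('pics/scene0.png');b=cv2.imread('pics/side0.png')
cv2.imwrite('pics/z5.png',cv2.resize(a[100:270,100:440],None,fx=2.3,fy=2.3))
cv2.imwrite('pics/z6.png',cv2.resize(b[0:330,270:560],None,fx=1.8,fy=1.8))
E
```

```text
250 [[659.0, 474.0], [637.0, 34.0], [650.0, -331.0]] [[745.0, 408.0], [822.0, -10.0], [852.0, -280.0]]
300 [[561.0, 469.0], [542.0, 67.0], [553.0, -267.0]] [[715.0, 354.0], [788.0, -39.0], [816.0, -293.0]]
350 [[464.0, 463.0], [446.0, 100.0], [457.0, -203.0]] [[686.0, 300.0], [754.0, -68.0], [780.0, -306.0]]
400 [[366.0, 458.0], [351.0, 132.0], [360.0, -139.0]] [[656.0, 246.0], [720.0, -98.0], [745.0, -320.0]]
450 [[269.0, 453.0], [255.0, 165.0], [263.0, -74.0]] [[627.0, 192.0], [686.0, -127.0], [709.0, -333.0]]
500 [[172.0, 447.0], [159.0, 198.0], [167.0, -10.0]] [[597.0, 138.0], [652.0, -157.0], [673.0, -347.0]]
[((265, 222), [848.0, 85.0]), ((275, 262), [622.0, 116.0]), ((388, 243), [604.0, -246.0]), ((420, 225), [666.0, -398.0]), ((152, 358), [359.0, 484.0])]
```

View pics/z5.png

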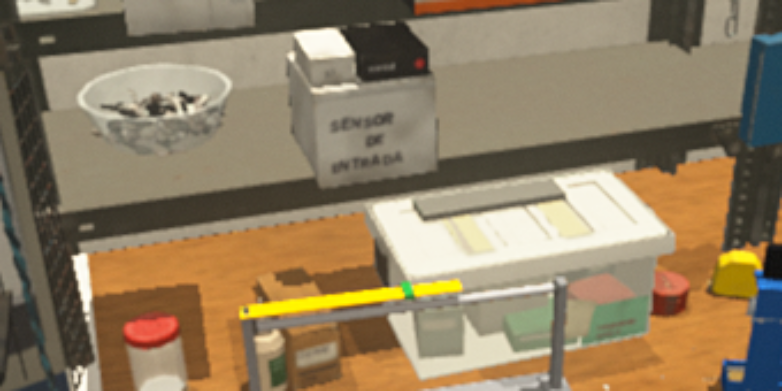

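View pics/z6.png

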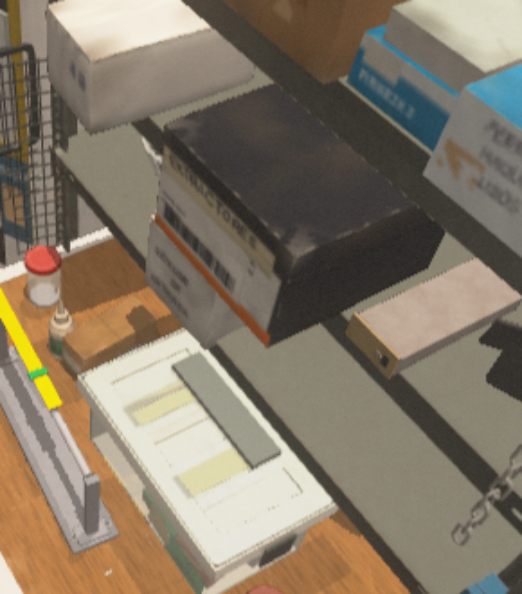

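```bash
python3 - <<'E'
from h import *
for a,b in(((272,104),(356,121)),((361,91),(420,190)),((232,172),(352,140))):
    print(tri(("scene",*a),("side",*b)))
E
```

```text
(array([682.42766095,  90.78787688, 444.30614268]), np.float64(10.908656458618973))
(array([ 667.87129508, -145.96825503,  465.64435967]), np.float64(0.09320326752309213))
(array([755.20850848, 200.55409215, 246.81939578]), np.float64(10.702093009536643))
```

Emit:
{"method": "apply_moves", "body": {
  "commands": [
    {"xyz":[0,0,-7],"spin":0.1065},
    {"xyz":[0,0,-7],"spin":0.1065},
    {"xyz":[0,0,-7],"spin":0.1065},
    {"xyz":[0,0,-7],"spin":0.1065},
    {"xyz":[0,0,-7],"spin":0.1065},
    {"xyz":[0,0,-7],"spin":0.1065},
    {"xyz":[0,0,-7],"spin":0.1065},
    {"xyz":[0,0,-7],"spin":0.1065}
  ],
  "grip": 1
}}

```text
time: 0.82
tool_pos: [232.2, -580.0, 301.6]
orientation: [180.0, 0.0, -117.3]
ft_force: [0.3, -0.5, 0.4]
finger_gap: 0.997
```

```bash
cat >> h.py <<'E'
def go(target,yaw_deg=None):
    s=ctrl.state();d=np.array(target)-s['tool_pos'];r,p,y=s['orientation']
    y_=np.radians(y);c,n=np.cos(y_),np.sin(y_)
    print('t',round(float(s['time']),2),'pos',np.round(s['tool_pos'],1),'rpy',np.round(s['orientation'],2),'F',np.round(s['ft_force'],1),'gap',round(float(s['finger_gap']),3))
    print('tool shift',np.round([d[0]*c+d[1]*n,d[0]*n-d[1]*c,-d[2]],1),'spin',None if yaw_deg is None else round(-np.radians(yaw_deg-y),4))
E
python3 -c "
from h import *
go([449,-293,300],-117)"
```

```text
t 0.82 pos [ 232.2 -580.   301.6] rpy [ 1.7997e+02  2.0000e-02 -1.1730e+02] F [ 0.3 -0.5  0.4] gap 0.997
tool shift [-354.5  -61.     1.6] spin -0.0052
```

Emit:
{"method": "apply_moves", "body": {
  "commands": [
    {"xyz":[-20,-4,0]},
    {"xyz":[-32,-5,0]},
    {"xyz":[-32,-5,0]},
    {"xyz":[-32,-6,0]},
    {"xyz":[-32,-6,0]},
    {"xyz":[-32,-6,0]},
    {"xyz":[-32,-6,0]},
    {"xyz":[-32,-6,0]},
    {"xyz":[-32,-6,0]},
    {"xyz":[-32,-5,0]},
    {"xyz":[-30,-4,0]},
    {"xyz":[-16.5,-2,0]}
  ]
}}

```text
$.commands[0]: bad value
```

Emit:
{"method": "apply_moves", "body": {
  "commands": [
    {"xyz":[0,0,0]},
    {"xyz":[0,0,0]}
  ]
}}

```text
$.commands[0]: bad value
```

```bash
python3 - <<'E'
from h import *
go([449,-293,300],-117)
cv2.imwrite('pics/w1.png',cams.read_camera('wrist')[:,:,::-1])
E
```

```text
t 0.82 pos [ 232.2 -580.   301.6] rpy [ 1.7997e+02  2.0000e-02 -1.1730e+02] F [ 0.3 -0.5  0.4] gap 0.997
tool shift [-354.5  -61.     1.6] spin -0.0052
```

View pics/w1.png

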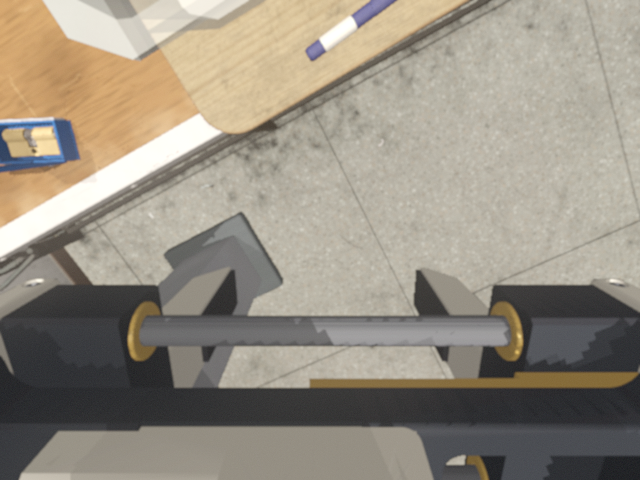

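Emit:
{"method": "apply_moves", "body": {
  "commands": [
    {"xyz":[-20,-4,0],"spin":0},
    {"xyz":[-32,-5,0],"spin":0},
    {"xyz":[-32,-5,0],"spin":0},
    {"xyz":[-32,-6,0],"spin":0},
    {"xyz":[-32,-6,0],"spin":0},
    {"xyz":[-32,-6,0],"spin":0},
    {"xyz":[-32,-6,0],"spin":0},
    {"xyz":[-32,-6,0],"spin":0},
    {"xyz":[-32,-6,0],"spin":0},
    {"xyz":[-32,-5,0],"spin":0},
    {"xyz":[-30,-4,0],"spin":0},
    {"xyz":[-16.5,-2,0],"spin":0}
  ]
}}

```text
time: 1.87
tool_pos: [449.7, -288.2, 301.2]
orientation: [180.0, 0.1, -116.6]
ft_force: [0.6, 0.4, 0.5]
finger_gap: 0.998
```

Emit:
{"method": "apply_moves", "body": {
  "commands": [
    {"xyz":[0,0,0],"spin":0},
    {"xyz":[0,0,0],"spin":0}
  ]
}}

```text
time: 2.03
tool_pos: [447.9, -291.2, 301.2]
orientation: [180.0, -0.0, -116.8]
ft_force: [-0.8, -0.7, 0.5]
finger_gap: 1.002
```

```bash
python3 - <<'E'
from h import *
go([449,-293,300],-117)
cv2.imwrite('pics/w2.png',cams.read_camera('wrist')[:,:,::-1])
E
```

```text
t 2.03 pos [ 447.9 -291.2  301.2] rpy [ 1.7997e+02 -1.0000e-02 -1.1675e+02] F [-0.8 -0.7  0.5] gap 1.002
tool shift [ 1.1 -1.8  1.2] spin 0.0044
```

View pics/w2.png

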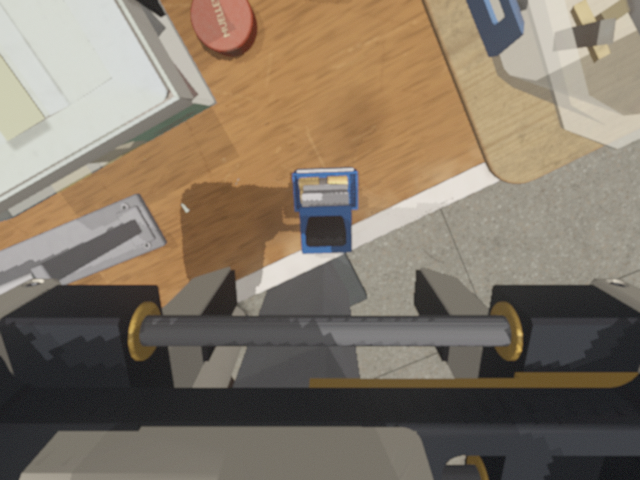

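```bash
cat >> h.py <<'E'
from scipy.spatial.transform import Rotation as Ro
def wonz(pose,u,v,z):
    p=cams.camera_params('wrist');T=np.array(p['T_tool_cam'])
    R=Ro.from_euler('xyz',pose[1],degrees=True).as_matrix()
    d=R@T[:3,:3]@np.array([(u-p['cx'])/p['fx'],(v-p['cy'])/p['fy'],1]);c=R@T[:3,3]+pose[0]
    return c+d*(z-c[2])/d[2]
E
python3 - <<'E'
from h import *
pose=([447.9,-291.2,301.2],[179.97,-.01,-116.75])
im=cv2.imread('pics/w2.png')
roi=im[160:265,280:370];cv2.imwrite('pics/z7.png',cv2.resize(roi,None,fx=6,fy=6,interpolation=cv2.INTER_CUBIC)[:600])
hsv=cv2.cvtColor(roi,cv2.COLOR_BGR2HSV)
b=cv2.inRange(hsv,(100,120,40),(125,255,255));r=cv2.minAreaRect(cv2.findNonZero(b));print('blue',r)
d=cv2.inRange(hsv,(0,0,0),(180,255,45));r=cv2.minAreaRect(cv2.findNonZero(d));c=np.array(r[0])+[280,160];print('dark',r,c,wonz(pose,*c,209))
for q in cv2.boxPoints(r): print(wonz(pose,q[0]+280,q[1]+160,209).round(1))
E
```

```text
blue ((45.67090606689453, 51.62763977050781), (79.32261657714844, 63.06498336791992), 88.09085083007812)Traceback (most recent call last):
  File "<stdin>", line 7, in <module>
cv2.error: OpenCV(4.12.0) /io/opencv/modules/imgproc/src/convhull.cpp:143: error: (-215:Assertion failed) total >= 0 && (depth == CV_32F || depth == CV_32S) in function 'convexHull'
```

View pics/z7.png

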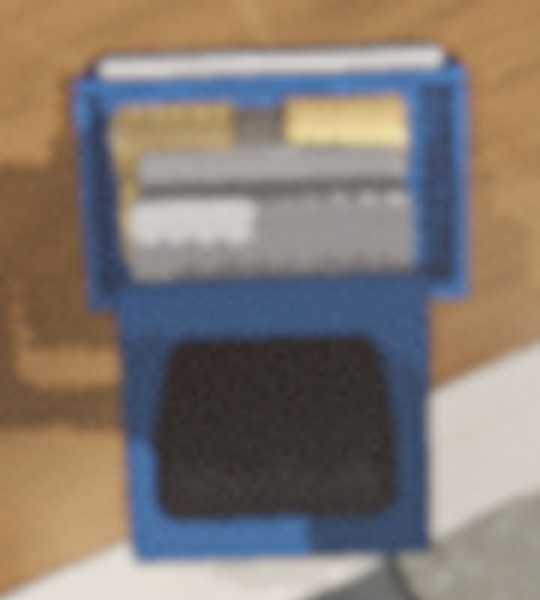

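```bash
python3 - <<'E'
from h import *
pose=([447.9,-291.2,301.2],[179.97,-.01,-116.75])
f=lambda x,y:(280+(x-2.5)/6,160+(y-2.5)/6)
for nm,p,z in(("near top edge mid",(278,517),209),("nearL",(157,510),209),("nearR",(398,510),209),("plate front mid",(283,553),167),("plate bl",(135,558),167),("plate br",(430,548),167),("tray back l",(75,85),28),("tray back r",(468,65),28)):
    print(nm,wonz(pose,*f(*p),z).round(1))
E
```

```text
near top edge mid [ 442.9 -289.1  209. ]
nearL [ 450.3 -276.5  209. ]
nearR [ 437.1 -302.5  209. ]
plate front mid [ 424.  -280.6  167. ]
plate bl [ 432.9 -261.2  167. ]
plate br [ 415.2 -299.8  167. ]
tray back l [ 485.7 -265.2   28. ]
tray back r [ 453.6 -338.    28. ]
```

```bash
python3 - <<'E'
from h import *
go([449.3,-292,191],-114.3)
E
```

```text
t 2.08 pos [ 447.2 -292.4  301.2] rpy [ 1.7997e+02 -3.0000e-02 -1.1690e+02] F [ 0.3  0.1 -0.4] gap 0.996
tool shift [ -1.3  -1.7 110.2] spin -0.0454
```

Emit:
{"method": "apply_moves", "body": {
  "commands": [
    {"xyz":[-1,-1.7,10],"spin":-0.045},
    {"xyz":[0,0,20],"spin":0},
    {"xyz":[0,0,20],"spin":0},
    {"xyz":[0,0,20],"spin":0},
    {"xyz":[0,0,20],"spin":0},
    {"xyz":[0,0,12],"spin":0},
    {"xyz":[0,0,6],"spin":0},
    {"xyz":[0,0,2],"spin":0},
    {"xyz":[0,0,0],"spin":0},
    {"xyz":[0,0,0],"spin":0}
  ]
}}

```text
time: 2.92
tool_pos: [449.7, -292.7, 192.3]
orientation: [-179.9, -0.0, -114.5]
ft_force: [-0.6, -0.2, 0.6]
finger_gap: 1.0
```

```bash
python3 - <<'E'
from h import *
go([449.3,-292,191],-114.3)
cv2.imwrite('pics/w3.png',cams.read_camera('wrist')[:,:,::-1])
E
```

```text
t 2.92 pos [ 449.7 -292.7  192.3] rpy [-1.7993e+02 -2.0000e-02 -1.1446e+02] F [-0.6 -0.2  0.6] gap 1.0
tool shift [-0.5  0.6  1.3] spin -0.0028
```

View pics/w3.png

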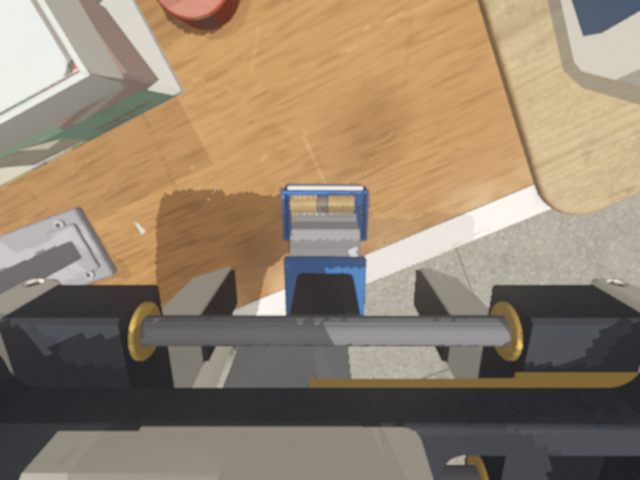

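Emit:
{"method": "apply_moves", "body": {
  "commands": [
    {"xyz":[0,0,0],"spin":0},
    {"xyz":[0,0,0],"spin":0},
    {"xyz":[0,0,0],"spin":0},
    {"xyz":[0,0,0],"spin":0},
    {"xyz":[0,0,0],"spin":0},
    {"xyz":[0,0,0],"spin":0},
    {"xyz":[0,0,0],"spin":0},
    {"xyz":[0,0,0],"spin":0},
    {"xyz":[0,0,0],"spin":0},
    {"xyz":[0,0,0],"spin":0}
  ],
  "grip": -1
}}

```text
time: 3.8
tool_pos: [449.5, -292.0, 191.5]
orientation: [-180.0, -0.0, -114.4]
ft_force: [-1.2, -0.9, 1.4]
finger_gap: 0.325
```

Emit:
{"method": "apply_moves", "body": {
  "commands": [
    {"xyz":[0,0,-2],"spin":0},
    {"xyz":[0,0,-5],"spin":0},
    {"xyz":[0,0,-8],"spin":0},
    {"xyz":[0,0,-10],"spin":0},
    {"xyz":[0,0,-11],"spin":0},
    {"xyz":[0,0,-11],"spin":0},
    {"xyz":[0,0,-11],"spin":0},
    {"xyz":[0,0,-9],"spin":0},
    {"xyz":[0,0,-6],"spin":0},
    {"xyz":[0,0,-4],"spin":0},
    {"xyz":[0,0,-1],"spin":0},
    {"xyz":[0,0,0],"spin":0}
  ]
}}

```text
time: 4.8
tool_pos: [449.5, -291.9, 269.6]
orientation: [-180.0, -0.0, -114.4]
ft_force: [0.2, -1.2, -5.0]
finger_gap: 0.327
```

```bash
python3 - <<'E'
from h import *
ex=np.array([.9958,-.0915]);ey=np.array([.0915,.9958]);O=np.array([536,130])
for x,y in((-70,-115),(0,-115)): print(O+x*ex+y*ey)
t=O-70*ex-115*ey
go([*t,268],-95.25)
cv2.imwrite('pics/w4.png',cams.read_camera('wrist')[:,:,::-1])
E
```

```text
[455.7715  21.888 ]
[525.4775  15.483 ]
t 4.8 pos [ 449.5 -291.9  269.6] rpy [-180.     -0.   -114.43] F [ 0.2 -1.2 -5. ] gap 0.327
tool shift [-288.3  124.1    1.6] spin -0.3347
```

View pics/w4.png

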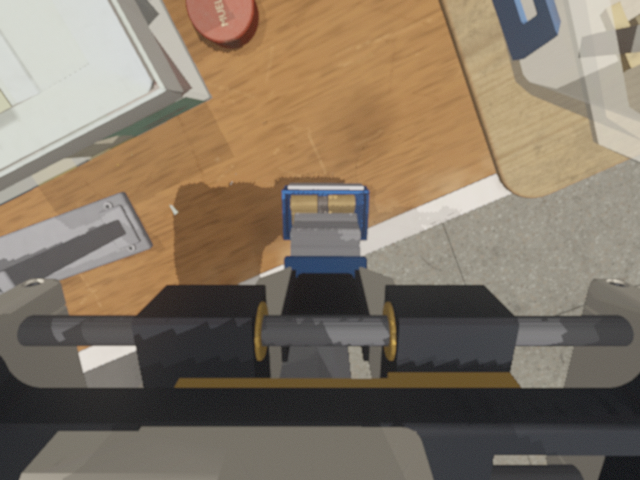

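Emit:
{"method": "apply_moves", "body": {
  "commands": [
    {"xyz":[0,0,0],"spin":-0.03},
    {"xyz":[0,0,0],"spin":-0.05},
    {"xyz":[0,0,0],"spin":-0.06},
    {"xyz":[0,0,0],"spin":-0.06},
    {"xyz":[0,0,0],"spin":-0.06},
    {"xyz":[0,0,0],"spin":-0.05},
    {"xyz":[0,0,0],"spin":-0.025},
    {"xyz":[0,0,0],"spin":0}
  ]
}}

```text
time: 5.52
tool_pos: [449.2, -291.9, 269.0]
orientation: [179.9, 0.0, -95.2]
ft_force: [0.3, 0.1, -5.7]
finger_gap: 0.322
```

Emit:
{"method": "apply_moves", "body": {
  "commands": [
    {"xyz":[-6,0,0],"spin":0},
    {"xyz":[-12,1,0],"spin":0},
    {"xyz":[-18,1,0],"spin":0},
    {"xyz":[-22,2,0],"spin":0},
    {"xyz":[-24,2,0],"spin":0},
    {"xyz":[-24,2,0],"spin":0},
    {"xyz":[-24,2,0],"spin":0},
    {"xyz":[-24,2,0],"spin":0},
    {"xyz":[-24,2,0],"spin":0},
    {"xyz":[-22,2,0],"spin":0},
    {"xyz":[-20,2,0],"spin":0},
    {"xyz":[-20,1,0],"spin":0}
  ]
}}

```text
time: 6.52
tool_pos: [451.7, -48.9, 269.6]
orientation: [180.0, 0.0, -95.2]
ft_force: [0.7, -0.2, -5.6]
finger_gap: 0.321
```

Emit:
{"method": "apply_moves", "body": {
  "commands": [
    {"xyz":[-20,1,0],"spin":0},
    {"xyz":[-18,1,0],"spin":0},
    {"xyz":[-14,1,0],"spin":0},
    {"xyz":[-10,1,0],"spin":0},
    {"xyz":[-6,1,0],"spin":0},
    {"xyz":[-4,0,0],"spin":0},
    {"xyz":[-1,0,0],"spin":0},
    {"xyz":[0,0,0],"spin":0},
    {"xyz":[0,0,0],"spin":0}
  ]
}}

```text
time: 7.27
tool_pos: [454.2, 21.1, 269.5]
orientation: [180.0, -0.0, -95.3]
ft_force: [-0.4, -0.3, -5.6]
finger_gap: 0.326
```

```bash
python3 - <<'E'
from h import *
go([455.8,21.9,268],-95.25)
for n in("wrist","scene","side"): cv2.imwrite(f'pics/{n}5.png',cams.read_camera(n)[:,:,::-1])
go([455.8,21.9,268],-95.25)
z=lambda im,x,y,w,h,s:cv2.resize(im[y:y+h,x:x+w],None,fx=s,fy=s,interpolation=cv2.INTER_CUBIC)
cv2.imwrite('pics/z8.png',z(cv2.imread('pics/scene5.png'),195,180,260,130,3))
cv2.imwrite('pics/z9.png',z(cv2.imread('pics/side5.png'),220,130,170,190,3))
E
```

```text
t 7.27 pos [454.2  21.1 269.5] rpy [ 1.80e+02 -2.00e-02 -9.53e+01] F [-0.4 -0.3 -5.6] gap 0.326
tool shift [-0.9 -1.6  1.5] spin -0.0009
t 7.42 pos [454.2  21.3 269.5] rpy [ 1.7999e+02 -1.0000e-02 -9.5300e+01] F [ 0.  -0.  -5.8] gap 0.323
tool shift [-0.8 -1.6  1.5] spin -0.0009
```

View pics/wrist5.png

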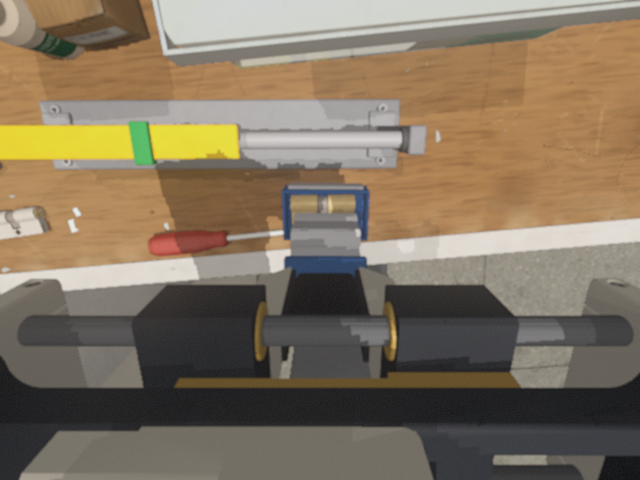

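View pics/z8.png

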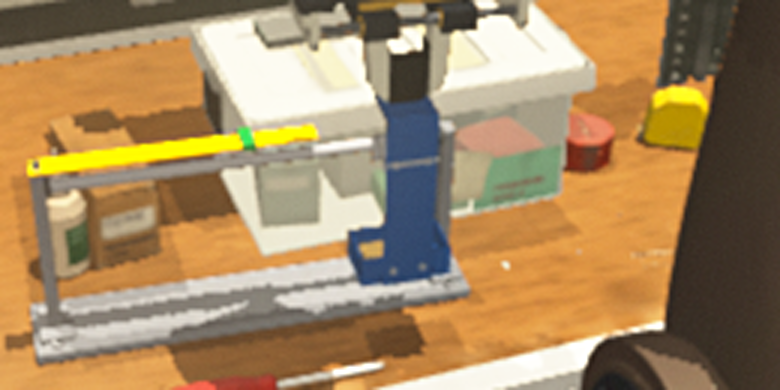

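View pics/z9.png

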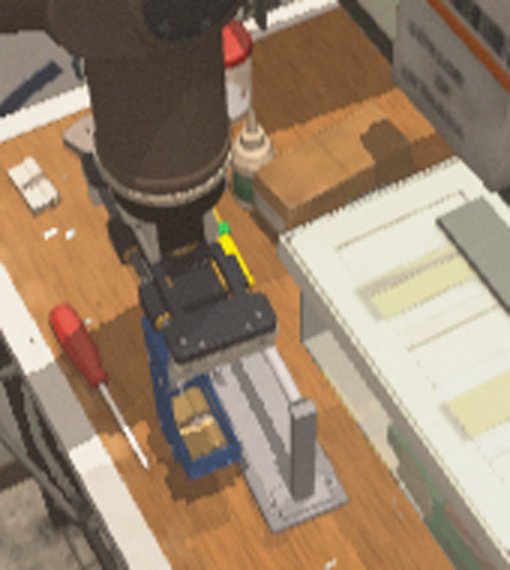

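```bash
python3 - <<'E'
from h import *
pose=([454.2,21.2,269.5],[180,0,-95.3])
im=cv2.imread('pics/wrist5.png');hsv=cv2.cvtColor(im,cv2.COLOR_BGR2HSV)
hsv[180:]=0
g=cv2.inRange(hsv,(45,120,60),(80,255,255));y=cv2.inRange(hsv,(22,170,120),(34,255,255));y[:110]=0
r=cv2.minAreaRect(cv2.findNonZero(g));print('green',r,wonz(pose,*r[0],186).round(1))
ys,xs=np.nonzero(y);print(xs.min(),xs.max(),ys.min(),ys.max())
# bar edges at two columns
def cen(mask,c):
    k=np.nonzero(mask[:,c])[0];return (k.min(),k.max()+1)
P=[]
for c in (10,60,110,170,200,230):
    a,b=cen(y,c);pa,pb=wonz(pose,c,a-.5,182),wonz(pose,c,b-.5,182);m=(pa+pb)/2;P.append(m[:2]);print('bar',c,a,b,m.round(1),np.linalg.norm(pa-pb).round(1))
P=np.array(P);k=np.polyfit(P[:,1],P[:,0],1);print('slope deg',np.degrees(np.arctan(k[0])),'x at y=15.5,130',np.polyval(k,[15.5,130]))
print('bar end',wonz(pose,xs.max()+.5,142,182))
# rail: grey profile
for c in (260,290,330,360):
    print(c,im[125:160,c].mean(1).astype(int))
E
```

```text
green ((141.0416259765625, 142.79840087890625), (43.4516716003418, 18.52713394165039), 79.04593658447266) [532.7 132.8 186. ]
0 238 125 159
bar 10 125 160 [540.9 219.9 182. ] 22.9
bar 60 126 158 [538.2 187.3 182. ] 20.7
bar 110 126 158 [535.3 154.9 182. ] 20.5
bar 170 126 158 [531.7 116.  182. ] 20.4
bar 200 126 158 [529.9  96.6 182. ] 20.3
bar 230 126 158 [528.1  77.1 182. ] 20.2
slope deg 5.169410850831286 x at y=15.5,130 [522.56011041 532.91879399]
bar end [527.39143256  71.63207606 182.        ]
260 [178 177 174 160 140 127 132 151 169 181 189 195 200 205 210 208 204 199
 194 190 183 172 159 149 162 174 178 177 176 175 175 174 175 172 168]
290 [180 179 178 170 150 132 135 154 172 182 190 195 202 208 210 209 204 198
 192 188 181 170 157 148 161 174 177 177 177 177 177 177 175 173 168]
330 [179 176 166 147 129 129 140 159 173 185 191 197 203 209 211 210 205 198
 192 187 179 169 155 152 165 175 175 177 176 176 175 175 174 167 160]
360 [158 136 124 122 122 123 137 159 175 186 192 197 202 208 212 209 204 198
 192 186 178 165 152 152 167 176 178 176 177 176 175 177 175 168 163]
```

```bash
python3 - <<'E'
from h import *
pose=([454.2,21.2,269.5],[180,0,-95.3])
for c in(260,290,330,360):
    a,b=wonz(pose,c,130.5,160),wonz(pose,c,148,160);print(((a+b)/2).round(1),np.linalg.norm(a-b).round(1))
print('post',wonz(pose,418,140,170).round(1))
# caddy tray in tool frame: back strip (285..367,187), scale check z caddy 28
print(wonz(pose,326,187,269.5-191.5+28).round(1))
# same with known from grasp: caddy x offset 24-27 
ex=np.array([.9959,-.0901]);print((np.array(pose[0][:2])+25.5*ex).round(1))
E
```

```text
[527.3  61.6 160. ] 12.1
[525.4  40.3 160. ] 12.1
[522.8  11.9 160. ] 12.1
[520.8  -9.3 160. ] 12.1
post [517.2 -47.8 170. ]
[479.5  18.6 106. ]
[479.6  18.9]
```

Emit:
{"method": "apply_moves", "body": {
  "commands": [
    {"xyz":[0,-2,0],"spin":0},
    {"xyz":[0,-5,0],"spin":0},
    {"xyz":[0,-8,0],"spin":0},
    {"xyz":[-0.5,-10,0],"spin":0},
    {"xyz":[-0.5,-10,0],"spin":0},
    {"xyz":[-0.5,-10,0],"spin":0},
    {"xyz":[0,-9,0],"spin":0},
    {"xyz":[0,-7,0],"spin":0},
    {"xyz":[0,-5,0],"spin":0},
    {"xyz":[0,-3,0],"spin":0},
    {"xyz":[0,0,0],"spin":0},
    {"xyz":[0,0,0],"spin":0}
  ]
}}

```text
time: 8.42
tool_pos: [522.8, 17.2, 269.4]
orientation: [180.0, -0.0, -95.2]
ft_force: [-0.2, 0.1, -5.0]
finger_gap: 0.326
```

```bash
python3 - <<'E'
from h import *
go([523.2,16.5,228],-95.17)
for n in("wrist","scene"): cv2.imwrite(f'pics/{n}6.png',cams.read_camera(n)[:,:,::-1])
z=lambda im,x,y,w,h,s:cv2.resize(im[y:y+h,x:x+w],None,fx=s,fy=s,interpolation=cv2.INTER_CUBIC)
cv2.imwrite('pics/z10.png',z(cv2.imread('pics/scene6.png'),265,180,130,110,5))
E
```

```text
t 8.42 pos [522.8  17.2 269.4] rpy [179.97  -0.   -95.23] F [-0.2  0.1 -5. ] gap 0.326
tool shift [ 0.6 -0.5 41.4] spin -0.001
```

View pics/wrist6.png

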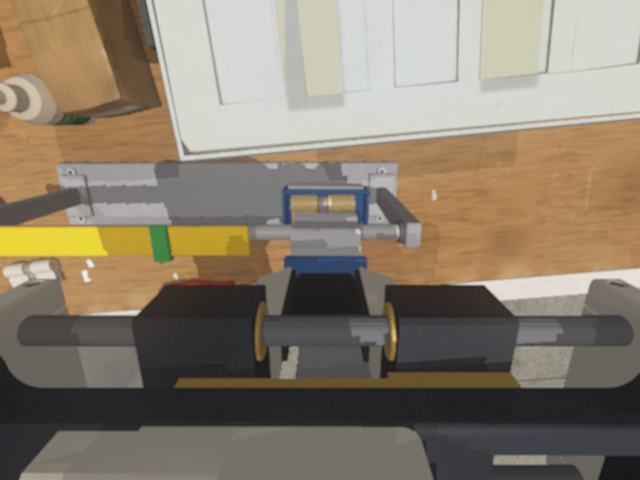

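View pics/z10.png

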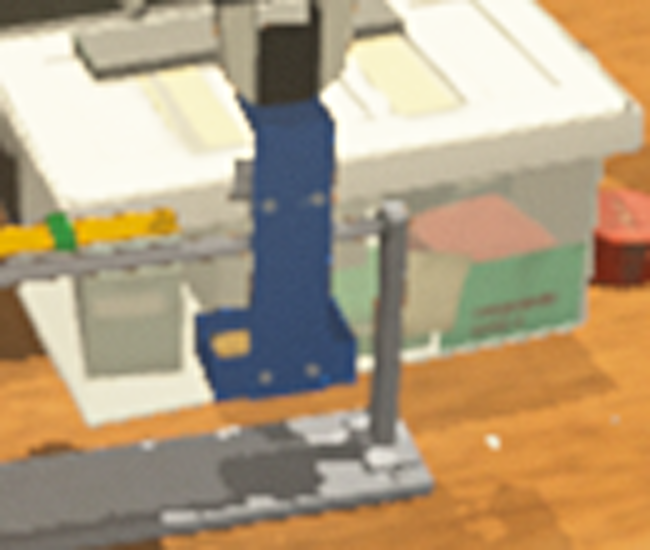

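Emit:
{"method": "apply_moves", "body": {
  "commands": [
    {"xyz":[0,-0.5,3],"spin":0},
    {"xyz":[0,0,6],"spin":0},
    {"xyz":[0,0,6],"spin":0},
    {"xyz":[0,0,6],"spin":0},
    {"xyz":[0,0,6],"spin":0},
    {"xyz":[0,0,4],"spin":0},
    {"xyz":[0,0,3],"spin":0},
    {"xyz":[0,0,2],"spin":0},
    {"xyz":[0,0,1],"spin":0},
    {"xyz":[0,0,0],"spin":0}
  ]
}}

```text
time: 9.35
tool_pos: [523.5, 17.1, 232.4]
orientation: [180.0, -0.0, -95.2]
ft_force: [0.1, -0.4, -5.3]
finger_gap: 0.321
```

Emit:
{"method": "apply_moves", "body": {
  "commands": [
    {"xyz":[0,0,1],"spin":0},
    {"xyz":[0,0,1],"spin":0},
    {"xyz":[0,0,1],"spin":0},
    {"xyz":[0,0,0],"spin":0}
  ]
}}

```text
time: 9.68
tool_pos: [523.5, 17.1, 229.4]
orientation: [180.0, -0.0, -95.2]
ft_force: [0.0, 0.6, -6.1]
finger_gap: 0.321
```

Emit:
{"method": "apply_moves", "body": {
  "commands": [
    {"xyz":[0,0,0.5],"spin":0},
    {"xyz":[0,0,0.5],"spin":0},
    {"xyz":[0,0,0],"spin":0},
    {"xyz":[0,0,0],"spin":0}
  ]
}}

```text
time: 10.02
tool_pos: [523.5, 17.1, 228.5]
orientation: [180.0, -0.0, -95.2]
ft_force: [0.3, 0.3, -6.4]
finger_gap: 0.324
```

Emit:
{"method": "apply_moves", "body": {
  "commands": [
    {"xyz":[0,0,0.5],"spin":0},
    {"xyz":[0,0,0],"spin":0},
    {"xyz":[0,0,0],"spin":0}
  ]
}}

```text
time: 10.27
tool_pos: [523.8, 17.1, 228.2]
orientation: [-180.0, 0.0, -95.2]
ft_force: [0.1, 0.2, -3.6]
finger_gap: 0.321
```

Emit:
{"method": "apply_moves", "body": {
  "commands": [
    {"xyz":[0,0,0.3],"spin":0},
    {"xyz":[0,0,0],"spin":0},
    {"xyz":[0,0,0],"spin":0},
    {"xyz":[0,0,0],"spin":0}
  ]
}}

```text
time: 10.6
tool_pos: [523.9, 17.1, 228.1]
orientation: [-179.9, 0.0, -95.2]
ft_force: [0.2, -0.2, 1.3]
finger_gap: 0.324
```

```bash
python3 - <<'E'
from h import *
go([533.2,132.8,228],-95.17)
for n in("wrist","scene"): cv2.imwrite(f'pics/{n}7.png',cams.read_camera(n)[:,:,::-1])
z=lambda im,x,y,w,h,s:cv2.resize(im[y:y+h,x:x+w],None,fx=s,fy=s,interpolation=cv2.INTER_CUBIC)
cv2.imwrite('pics/z11.png',z(cv2.imread('pics/scene7.png'),265,180,130,110,5))
E
```

```text
t 10.6 pos [523.9  17.1 228.1] rpy [-1.7994e+02  1.0000e-02 -9.5230e+01] F [ 0.2 -0.2  1.3] gap 0.324
tool shift [-1.161e+02  1.300e+00  1.000e-01] spin -0.0011
```

View pics/wrist7.png

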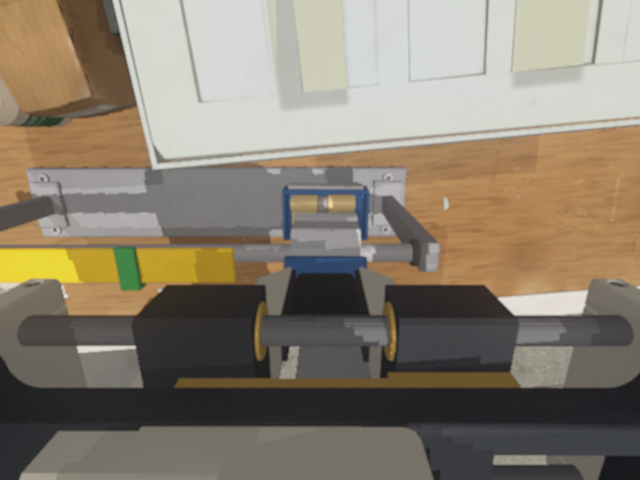

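View pics/z11.png

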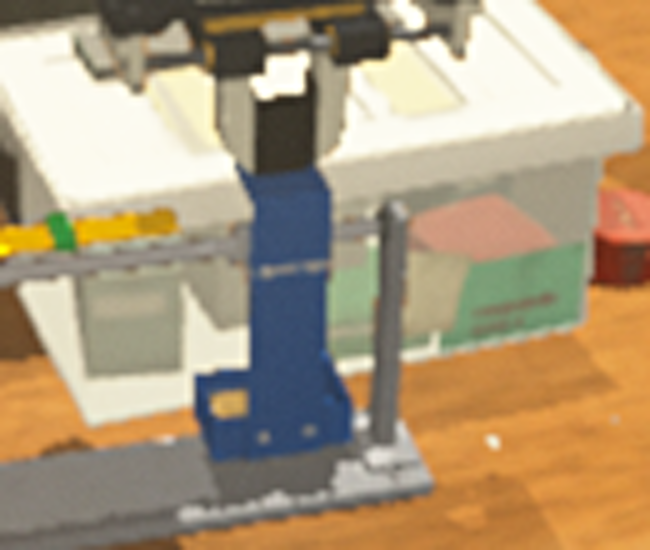

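Emit:
{"method": "apply_moves", "body": {
  "commands": [
    {"xyz":[-2,0,-0.2],"spin":0},
    {"xyz":[-4,0,0],"spin":0},
    {"xyz":[-6,0,0],"spin":0},
    {"xyz":[-6,0,0],"spin":0},
    {"xyz":[-6,0,0],"spin":0},
    {"xyz":[-6,0,0],"spin":0}
  ]
}}

```text
time: 11.2
tool_pos: [526.6, 47.4, 228.0]
orientation: [-180.0, -0.0, -95.2]
ft_force: [1.9, -3.9, 0.8]
finger_gap: 0.325
```

Emit:
{"method": "apply_moves", "body": {
  "commands": [
    {"xyz":[-6,0,0],"spin":0},
    {"xyz":[-6,0,0],"spin":0},
    {"xyz":[-6,0,0],"spin":0},
    {"xyz":[-6,0,0],"spin":0},
    {"xyz":[-6,0,0],"spin":0},
    {"xyz":[-6,0,0],"spin":0},
    {"xyz":[-6,0,0],"spin":0}
  ]
}}

```text
time: 11.78
tool_pos: [530.3, 89.2, 228.0]
orientation: [-180.0, -0.0, -95.2]
ft_force: [2.7, -4.6, 1.7]
finger_gap: 0.327
```

Emit:
{"method": "apply_moves", "body": {
  "commands": [
    {"xyz":[-6,-0.5,0],"spin":0},
    {"xyz":[-6,0,0],"spin":0},
    {"xyz":[-6,0,0],"spin":0},
    {"xyz":[-6,0,0],"spin":0},
    {"xyz":[-6,0,0],"spin":0},
    {"xyz":[-5,0,0],"spin":0},
    {"xyz":[-4,0,0],"spin":0},
    {"xyz":[-2,0,0],"spin":0},
    {"xyz":[-1,0,0],"spin":0},
    {"xyz":[0,0,0],"spin":0},
    {"xyz":[0,0,0],"spin":0}
  ]
}}

```text
time: 12.7
tool_pos: [534.2, 130.8, 228.0]
orientation: [180.0, -0.0, -95.2]
ft_force: [1.1, -5.3, 3.3]
finger_gap: 0.325
```

```bash
python3 - <<'E'
from h import *
go([533.2,132.8,228],-95.17)
for n in("wrist","scene","side"): cv2.imwrite(f'pics/{n}8.png',cams.read_camera(n)[:,:,::-1])
z=lambda im,x,y,w,h,s:cv2.resize(im[y:y+h,x:x+w],None,fx=s,fy=s,interpolation=cv2.INTER_CUBIC)
cv2.imwrite('pics/z12.png',z(cv2.imread('pics/scene8.png'),200,180,160,110,5))
E
```

```text
t 12.7 pos [534.2 130.8 228. ] rpy [ 1.7998e+02 -2.0000e-02 -9.5220e+01] F [ 1.1 -5.3  3.3] gap 0.325
tool shift [-1.9  1.2  0. ] spin -0.0009
```

View pics/wrist8.png

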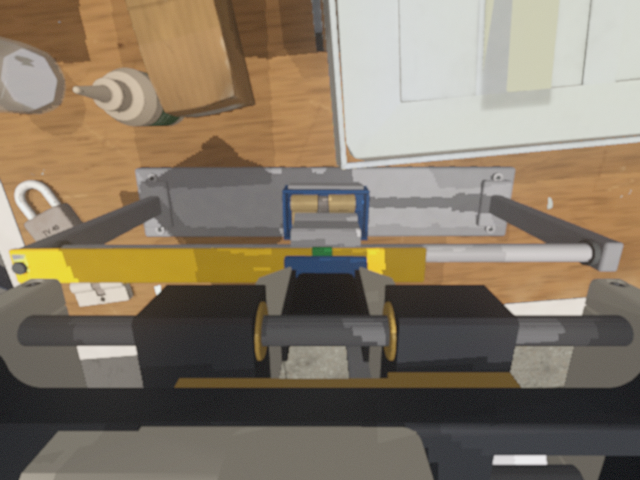

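View pics/z12.png

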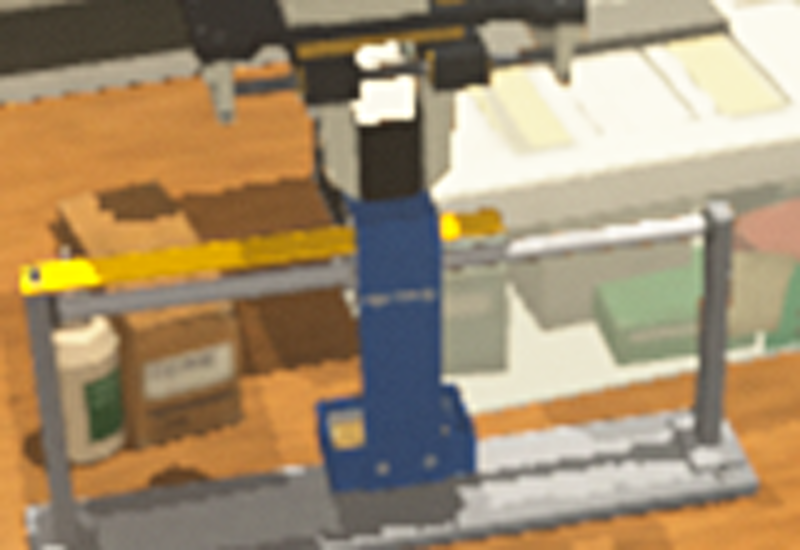

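Emit:
{"method": "apply_moves", "body": {
  "commands": [
    {"xyz":[-1.2,0,-0.2],"spin":0},
    {"xyz":[-1.2,0,-0.2],"spin":0},
    {"xyz":[0,0,0],"spin":0},
    {"xyz":[0,0,0],"spin":0}
  ]
}}

```text
time: 13.18
tool_pos: [534.4, 133.3, 228.1]
orientation: [180.0, 0.0, -95.2]
ft_force: [1.6, -2.3, -0.3]
finger_gap: 0.322
```

```bash
python3 - <<'E'
from h import *
s=ctrl.state();pose=(s['tool_pos'],s['orientation']);go([533.2,132.8,228],-95.17)
im=cams.read_camera('wrist')[:,:,::-1];cv2.imwrite('pics/w9.png',im)
hsv=cv2.cvtColor(im,cv2.COLOR_BGR2HSV);m=cv2.inRange(hsv,(45,120,40),(80,255,255));m[:235]=0;m[275:]=0;m[:,:280]=0;m[:,370:]=0
ys,xs=np.nonzero(m);print(xs.min(),xs.max(),ys.min(),ys.max(),wonz(pose,(xs.min()+xs.max())/2,ys.mean(),186).round(1))
b=cv2.inRange(hsv,(100,120,30),(125,255,255));b[:255]=0;b[275:]=0
ys,xs=np.nonzero(b);k=(xs>270)&(xs<380);print('plate cols',xs[k].min(),xs[k].max(),wonz(pose,(xs[k].min()+xs[k].max())/2,262,203.6).round(1))
E
```

```text
t 13.18 pos [534.4 133.3 228.1] rpy [ 1.7997e+02  1.0000e-02 -9.5210e+01] F [ 1.6 -2.3 -0.3] gap 0.322
tool shift [0.6 1.2 0.1] spin -0.0007
317 335 248 255 [543.9 132.5 186. ]
plate cols 286 365 [544.7 132.8 203.6]
```

Emit:
{"method": "apply_moves", "body": {
  "commands": [
    {"xyz":[0,0,0],"spin":0},
    {"xyz":[0,0,0],"spin":0},
    {"xyz":[0,0,0],"spin":0},
    {"xyz":[0,0,0],"spin":0},
    {"xyz":[0,0,0],"spin":0},
    {"xyz":[0,0,0],"spin":0},
    {"xyz":[0,0,0],"spin":0},
    {"xyz":[0,0,0],"spin":0}
  ],
  "grip": 0.6
}}

```text
time: 13.9
tool_pos: [534.6, 133.0, 228.3]
orientation: [180.0, 0.0, -95.2]
ft_force: [0.0, -0.5, 0.9]
finger_gap: 0.793
```

```bash
python3 - <<'E'
from h import *
go([533.2,132.8,228],-95.17)
im=cams.read_camera('wrist')[:,:,::-1];cv2.imwrite('pics/w10.png',im)
E
```

```text
t 13.9 pos [534.6 133.  228.3] rpy [180.     0.   -95.23] F [ 0.  -0.5  0.9] gap 0.793
tool shift [0.3 1.4 0.3] spin -0.0011
```

View pics/w10.png

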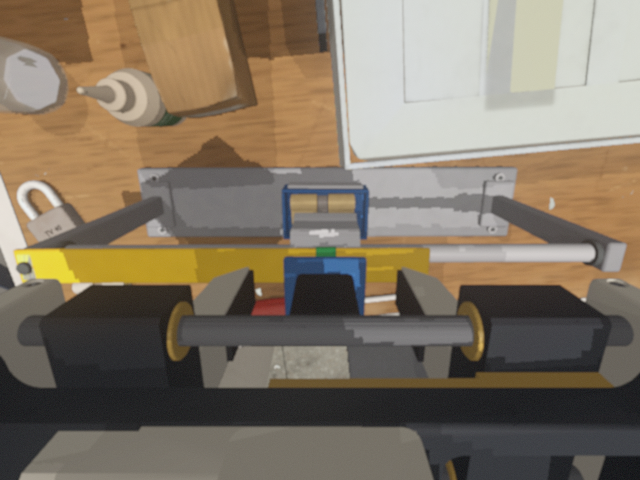

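Released; the caddy stayed put. I'll retreat straight up.

Emit:
{"method": "apply_moves", "body": {
  "commands": [
    {"xyz":[0,0,-4],"spin":0},
    {"xyz":[0,0,-8],"spin":0},
    {"xyz":[0,0,-10],"spin":0},
    {"xyz":[0,0,-12],"spin":0},
    {"xyz":[0,0,-12],"spin":0},
    {"xyz":[0,0,-12],"spin":0},
    {"xyz":[0,0,-10],"spin":0},
    {"xyz":[0,0,-7],"spin":0},
    {"xyz":[0,0,-3],"spin":0},
    {"xyz":[0,0,0],"spin":0},
    {"xyz":[0,0,0],"spin":0}
  ]
}}

```text
time: 14.87
tool_pos: [534.5, 132.9, 306.1]
orientation: [180.0, -0.0, -95.2]
ft_force: [0.2, 0.1, -0.9]
finger_gap: 0.804
```

```bash
python3 - <<'E'
from h import *
s=ctrl.state();pose=(s['tool_pos'],s['orientation']);go([533.2,132.8,310],-95.17)
for n in("wrist","scene"): cv2.imwrite(f'pics/{n}11.png',cams.read_camera(n)[:,:,::-1])
im=cv2.imread('pics/wrist11.png')
hsv=cv2.cvtColor(im,cv2.COLOR_BGR2HSV);m=cv2.inRange(hsv,(45,120,40),(80,255,255));m[:190]=0;m[260:]=0;m[:,:280]=0;m[:,370:]=0
ys,xs=np.nonzero(m);print(xs.min(),xs.max(),ys.min(),ys.max(),wonz(pose,(xs.min()+xs.max())/2,ys.mean(),186).round(1))
z=lambda im,x,y,w,h,s:cv2.resize(im[y:y+h,x:x+w],None,fx=s,fy=s,interpolation=cv2.INTER_CUBIC)
cv2.imwrite('pics/z13.png',z(cv2.imread('pics/scene11.png'),200,180,160,110,5))
E
```

```text
t 14.87 pos [534.5 132.9 306.1] rpy [ 1.7998e+02 -1.0000e-02 -9.5230e+01] F [ 0.2  0.1 -0.9] gap 0.804
tool shift [ 0.2  1.3 -3.9] spin -0.0011
320 330 215 217 [544.4 132.6 186. ]
```

View pics/wrist11.png

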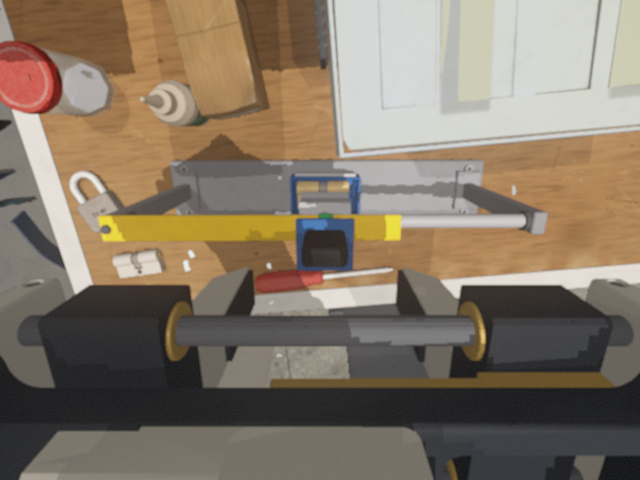

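View pics/z13.png

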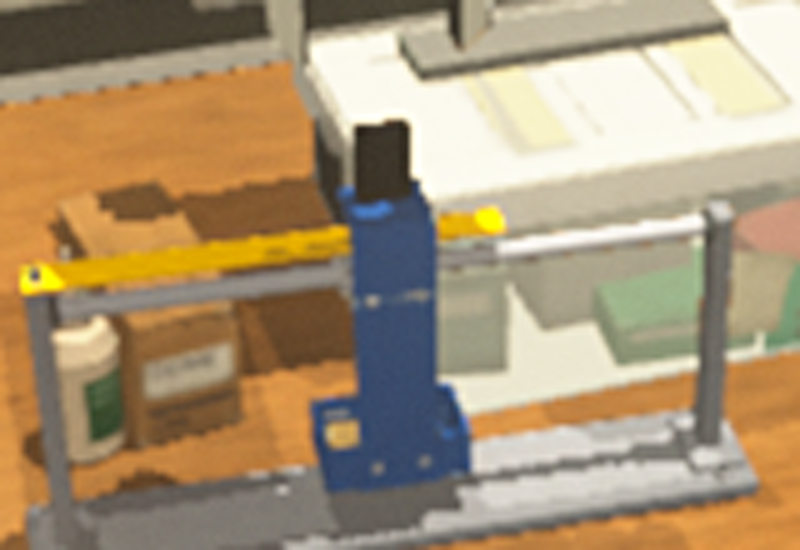

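Emit:
{"method": "apply_moves", "body": {
  "commands": [
    {"xyz":[0,0,0],"spin":0},
    {"xyz":[0,0,0],"spin":0},
    {"xyz":[0,0,0],"spin":0},
    {"xyz":[0,0,0],"spin":0},
    {"xyz":[0,0,0],"spin":0},
    {"xyz":[0,0,0],"spin":0},
    {"xyz":[0,0,0],"spin":0},
    {"xyz":[0,0,0],"spin":0},
    {"xyz":[0,0,0],"spin":0},
    {"xyz":[0,0,0],"spin":0}
  ]
}}

```text
time: 15.8
tool_pos: [534.6, 132.9, 306.3]
orientation: [-180.0, -0.0, -95.2]
ft_force: [0.6, -0.1, 0.3]
finger_gap: 0.804
```

```bash
python3 - <<'E'
from h import *
s=ctrl.state();pose=(s['tool_pos'],s['orientation'])
im=cams.read_camera('wrist')[:,:,::-1];cv2.imwrite('pics/w12.png',im)
a=cv2.imread('pics/wrist11.png');print('motion diff px',(cv2.absdiff(a,im).max(2)[160:275,280:370]>25).sum())
cv2.imwrite('pics/z14.png',cv2.resize(im[165:280,275:375],None,fx=5,fy=5,interpolation=cv2.INTER_CUBIC))
hsv=cv2.cvtColor(im,cv2.COLOR_BGR2HSV);b=cv2.inRange(hsv,(100,120,30),(125,255,255))
for rows,z in(((223,268),203.6),((176,212),64.6)):
    q=b.copy();q[:rows[0]]=0;q[rows[1]:]=0;q[:,:280]=0;q[:,370:]=0
    ys,xs=np.nonzero(q);u=(xs.min()+xs.max())/2;print(xs.min(),xs.max(),ys.min(),ys.max(),'at top row',wonz(pose,u,ys.min(),z).round(1),'mid',wonz(pose,u,(ys.min()+ys.max())/2,z).round(1))
E
```

```text
motion diff px 13
298 352 223 267 at top row [543.7 132.7 203.6] mid [526.4 134.3 203.6]
292 359 177 211 at top row [557.7 130.9  64.6] mid [538.3 132.7  64.6]
```

View pics/z14.png

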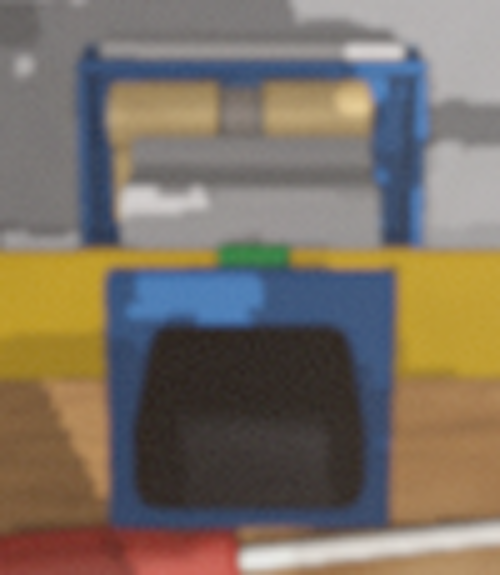

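```bash
python3 -c "
from station import finish_job
print(finish_job())"
```

```text
the job is handed in; nothing more can be done
None
```

The caddy is hanging on the rail at the green clip, upright and still, and I've handed the job in at about 16 s of the 58 s allowed. No verdict was reported.

**What I did:**
- I gripped the black block from above and lifted the caddy.
- I turned it square to the rail, hooked it on in the gap and lowered it until the rail took the weight.
- I slid it about 116 mm under the yellow bar, let go and drew the gripper straight up.

**Last checks (wrist camera, before handing in):**
- **Along the rail:** the caddy's middle is at y ≈ 132.7 mm and the clip at y ≈ 132.6 mm, against the 10 mm allowed.
- **Upright and square:** the tray's back edge and the top plate lie where an upright caddy would put them. The tool was parallel to the rail within about 0.1° at release.
- **At rest:** two pictures about 1 s apart showed almost no change (13 pixels differed).
- **Cylinder:** the brass cylinder is lying in the tray.
- **Robot clear:** the fingertips are about 40 mm above the grip block, with the force reading near zero.
- **Other things on the bench:** those in the last wrist picture looked undisturbed. The parts tin and tape measure were not in the last pictures I viewed; neither was touched.

Forces stayed within about 6.5 N in every reading. The camera views differed by about 3 mm on where the rail was. I used the close-up wrist measurement, and contact with the rail came at the expected height.

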